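# Set the slotted stop bracket to the index clip and clamp it

### The job

On the aluminium stoning fixture, slide the slotted steel stop bracket along its bolt slots until its upright wall is in line with the index clip on the fixture's front edge. Then tighten the wing knob over the slot: turn it clockwise, seen from above, about a quarter turn to its stop, so that its bar lies across the bracket and the bracket stays at the clip.

Things in the scene. Friction and masses are not known exactly. Their poses are not given: they have to be found in the camera images.
- stop_wall (a point): Upright wall of the steel L bracket on the fixture plate: 12 mm thick (y), 70 wide (x), top 90 mm above the bench, foot top 40 mm; pinch it across y from above. Point: wall's middle, 76 mm above the bench. Bracket slides only along its y, 80 mm between stops, 3 N friction, stays put. Start: near its +y end; the mark is 24 to 65 mm to -y. Knob is 88 to 168 mm to +y. The loose spare bracket is not used.
- mark (a point): Mark: centre line of the dark steel index clip, 14 mm wide (y), fixed on the graduated plate edge nearest the robot (plate aluminium, 110 x 290 mm, top 34 mm above the bench, immovable). Point: above the plate's edge, 38 mm above the bench; thumb screw top 46 mm. Axes parallel to the wall's, which is on the mark at y = 0 in this frame; the wall's middle has x = 55 mm here.
- knob_grip (a point): Wing knob on the clamp bolt: dark steel bar 46 mm long (y), 12 thick (x), 26 high, from 56 to 82 mm above the bench; 22 mm washer below, top 43 mm. Point: on the upright turning axis, in the bar, 72 mm above the bench. Axes turn with the knob. It stays in place on the plate. The low hex bolt beside it (top 47 mm) is not used.
- clamp_knob (a joint): Turn of the wing knob in rad, growing clockwise seen from above: 0 loose, bar along the slots (its axes parallel to the wall's); 1.57 tight, bar across the slots, at a hard stop. Starts at 0.1 to 0.35, turns against about 0.08 N m, stays where it is left.

How it is judged:
By the outcome, as a careful person would: the job done as asked, in the order asked, and still so for the second after the job is handed in, with the robot touching nothing.
It also fails if it takes over 40 s, if anything falls off the work surface, if the arm or the gripper's body presses on something with over 40 N, if the wrist force passes 120 N, or if a joint passes its speed limit or range.

### The arm

A 7-joint arm with a two-finger parallel gripper is mounted at the origin on a cart in front of the work surface, level with it; the furniture and walls round the work are solid. World frame = base frame: x ahead of the robot, y to its left, z up, the work surface at z = 0. Lengths are in m, angles in rad, forces in N, time in s.
With the tool pointing down it reaches from about 0.4 to 0.875 m from the base axis. Payload 19.3 kg.
Tool frame: the origin (TCP) lies on the front face of the gripper's body, between the roots of the fingers; the fingertips stand 73 mm ahead of it and the grasp point (between the pads) lies 54 mm ahead of it; x points along the fingers, z is the direction in which the jaws open and shut, and the axes are right-handed (so a half turn about x gives the same grasp; the last joint's range is limited). The gripper opens to 85 mm and grips with 20 to 120 N. Pads are 22 mm wide; open, the fingers measure 114 mm over their backs; the gripper's body (76 mm by 85 mm) begins 54 mm behind the grasp point. The pads swing forward as they close: fully open they stand 13 mm farther back than shut.
Start: joints at [-1.286, 0.521, -0.036, 1.599, 0.021, 1.021, -0.113], TCP at [0.217, 0.586, 0.304] pointing down, gripper open.
Joint ranges: [-2.91, 2.91], [-0.3, 2.13], [-1.5, 1.42], [0.17, 2.43], [-1.26, 4.41], [0.16, 1.93], [-2.52, 2.52]. Speed limits (rad/s): [1.89, 1.89, 2.39, 2.39, 3.01, 3.01, 3.01].

### API

Orientations are given as [roll, pitch, yaw] about the fixed x, y, z axes, in that order (R = Rz(yaw) Ry(pitch) Rx(roll)).
In Python, from workcell import * gives the robot as it stands.
- The arm moves only by the tool apply_moves, never from a script. Its argument "steps" is a list that holds one entry, the list of rows, each a list of 7 numbers: the closure, from -1 (fully open) to 1 (shut), then the shift along the tool's x, y, z in units of 1 m (1.0 is 1 m), then the turn, a rotation vector about the tool's x, y, z in units of 90 degrees (1.0 is 90 degrees). In form: [[[gripper, x, y, z, ax, ay, az], ...]]. A call has exactly 5 rows; each row is the pose to reach, as a shift and turn from the pose measured when the call began, along the tool's axes at that moment; what a row does not reach only later rows make up. A row lasts 1/12 s, in which the tool goes at most 41.7 mm and 7.16 degrees, less where a joint would pass 70% of its speed; a pose out of reach is approached as far as the arm can. A call with a number of a shift or a turn outside -1 to 1 is refused whole. A call with a gripper value outside its range is refused whole. The fingers move at their own pace and stop on an object; "force" is the grip in N (left out, the last holds). Time passes only in rows, so rows that repeat a pose let the fingers close, or fill a call up. It gives the time, the measured TCP pose, the force and the opening at its end, in the units of the state.
- get_state(): the state, without advancing time (a new reading comes with each control period).
- read_camera(name): name is "scene" or "top"; returns (picture, depth): 420x560x3 uint8, blue, green, red; 420x560 float32, m along the optical axis (not along the pixel's ray), 0 where there is no reading.
- get_calibration(name): a dict with "K" (3x3 intrinsics, pixels), "R" (3x3) and "t" (3): a world point X has camera coordinates R X + t. Camera axes: x right, y down, z forward; pixel columns grow to the right and rows downward; lengths in m; the calibration is good to about 2 mm. A picture is of the moment at which its call begins. get_calibration takes no time and is no camera call.
- job_done(): hands the job in, once; it reports no verdict.
The state is a dict: "clock": time; "joint_positions": joint angles; "joint_velocities": joint speeds; "tau": joint torques, N m; "position": TCP position; "eef_rot": TCP orientation; "ft_force": force on the tool from outside, world axes, zero at the start; "ft_torque": the same for the moment, N m; "finger_gap": finger opening in m.
Only numpy, scipy, OpenCV 4.12 (cv2) and the standard library are available. Lean on these libraries where they do the work, as an engineer would, in place of code of your own. Each camera call takes 0.05 s, during which the arm holds its last target. There are 200 camera calls.

## Working session

There is one attempt and no reset: what is moved stays moved. The work goes in short steps, Python scripts to look and compute and a tool call to move; the robot and the scene stay as the last step left them, time stands still between calls to the robot, and variables do not carry over. Pictures are saved under pics/ and viewed, about 8 in all and at most 12, crops included, and the job is handed in when it is done.

Besides the shell and the picture viewer there is one more tool, called after "Emit:" as name(argument=value, ...) on one line, values as JSON. apply_moves: Moves the arm, as the interface text tells. Shifts and turns lie within -1 to 1; 1 stands for 1 m of shift or 90 degrees of turn. Its arguments: {"type":"object","properties":{"steps":{"type":"array"},"force":{"type":"number"}},"required":["steps"]}

```bash
mkdir -p pics; python3 - <<'E'
from workcell import *
import numpy as np,cv2
s=get_state();print(s)
for n in("scene","top"):
    p,d=read_camera(n);cv2.imwrite(f"pics/{n}0.png",p);np.save(f"pics/{n}0.npy",d);c=get_calibration(n);print(n,c)
E
```

```text
{'clock': 0.0, 'joint_positions': array([-1.28620701,  0.52199   , -0.03627447,  1.6000015 ,  0.02124551,
        1.02110665, -0.11278701]), 'joint_velocities': array([ 1.09193724e-03, -1.12189220e-03,  9.31019152e-04,  1.17367022e-03,
        9.83993382e-04,  9.88329414e-04,  1.27814582e-05]), 'tau': array([ 4.43770041e-04, -9.27112412e+01,  1.97979771e+00, -3.69944322e+01,
        1.79544627e-02,  8.03260045e-03, -6.71092698e-05]), 'position': array([0.2170981 , 0.58581226, 0.30334359]), 'eef_rot': array([-3.0116264 ,  1.56967548, -1.7956386 ]), 'ft_force': array([-0.01992431,  0.20309576, -1.15616887]), 'ft_torque': array([-0.05388721,  0.05121544,  0.00279426]), 'finger_gap': 0.08515394211719338}
scene {'K': array([[450.62301177,   0.        , 280.9967843 ],
       [  0.        , 450.62301177, 209.90788312],
       [  0.        ,   0.        ,   1.        ]]), 'R': array([[ 0.73514054, -0.67782238,  0.01118962],
       [-0.44242735, -0.49221543, -0.7496546 ],
       [ 0.51364036,  0.54615089, -0.66173467]]), 't': array([-0.44498242,  0.23803181,  0.70492911])}
top {'K': array([[464.73228264,   0.        , 278.64887671],
       [  0.        , 464.73228264, 209.24184195],
       [  0.        ,   0.        ,   1.        ]]), 'R': array([[ 1.23912078e-02, -9.99919090e-01,  2.87609589e-03],
       [-9.84141844e-01, -1.27045952e-02, -1.76927737e-01],
       [ 1.76949962e-01, -6.38137953e-04, -9.84219642e-01]]), 't': array([-0.12679163,  0.50196271,  0.84437958])}
```

View pics/top0.png

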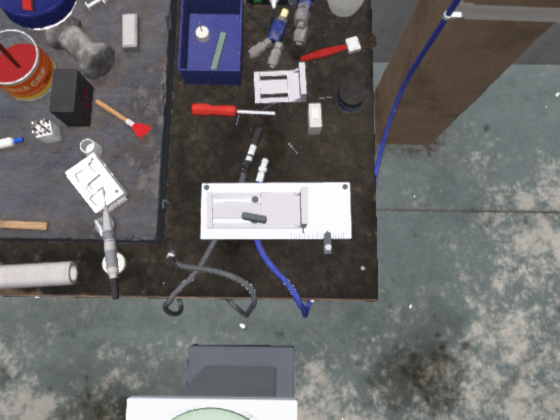

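View pics/scene0.png

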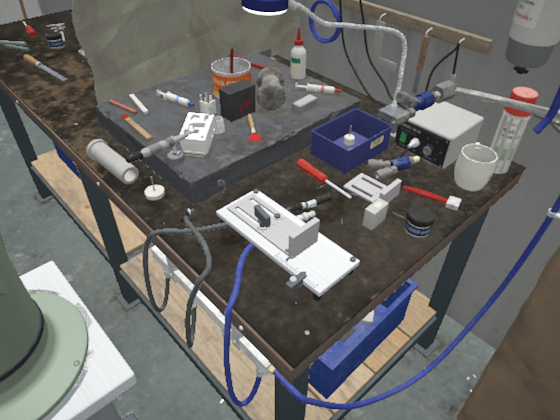

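```bash
cat > h.py <<'E'
import numpy as np,cv2
from workcell import *
def px2w(n,u,v,z):
    c=get_calibration(n);r=c["R"].T@np.linalg.solve(c["K"],[u,v,1]);o=-c["R"].T@c["t"]
    return o+r*(z-o[2])/r[2]
def w2px(n,X):
    c=get_calibration(n);q=c["K"]@(c["R"]@np.array(X)+c["t"]);return q[:2]/q[2]
def crop(n,p,u0,v0,w,h,k,name):
    im=cv2.resize(p[v0:v0+h,u0:u0+w],None,fx=k,fy=k,interpolation=cv2.INTER_CUBIC);cv2.imwrite(f"pics/{name}.png",im)
E
python3 - <<'E'
from h import *
crop("top",cv2.imread("pics/top0.png"),195,172,165,90,4.8,"c1")
d=np.load("pics/top0.npy");c=get_calibration("top")
# height map of the plate area
v,u=np.mgrid[175:258,195:360];z=d[175:258,195:360]
P=np.stack([(u-c["K"][0,2])/c["K"][0,0]*z,(v-c["K"][1,2])/c["K"][1,1]*z,z],-1)
W=(P-c["t"])@c["R"]
h=W[...,2]
for name,lo,hi in(("wall",.085,.1),("knob",.072,.084),("plate",.029,.0375)):
    m=(h>lo)&(h<hi)&(z>0);q=W[m]
    if m.sum()>4:
        r=cv2.minAreaRect(q[:,:2].astype(np.float32)*1000);print(name,m.sum(),q.mean(0),r)
E
```

```text
wall 259 [ 0.50220547 -0.16520975  0.08987666] ((504.392578125, -118.88594055175781), (107.36211395263672, 68.10328674316406), 88.8375244140625)
knob 166 [ 0.48339983 -0.08177894  0.08056396] ((493.26416015625, -108.26691436767578), (68.32254791259766, 115.60716247558594), 9.526896476745605)
plate 5042 [ 0.50138245 -0.1328578   0.03413494] ((489.05023193359375, -113.82582092285156), (139.72080993652344, 290.4866943359375), 0.4812186360359192)
```

View pics/c1.png

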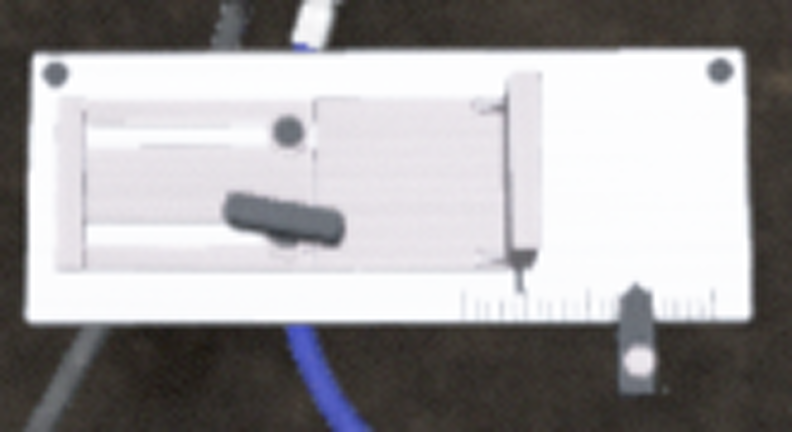

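```bash
python3 - <<'E'
from h import *
f=lambda x,y,z:px2w("top",195+(x+.5)/4.8-.5,172+(y+.5)/4.8-.5,z)
for n,x,y,z in [("wTL",510,72,.09),("wTR",541,72,.09),("wBR",537,249,.09),("wBL",507,249,.09),
 ("clip tip",636,285,.036),("clipL",619,325,.04),("clipR",655,325,.04),("clipbL",619,391,.03),("clipbR",655,391,.03),("screw",639,360,.046),
 ("kL",226,208,.082),("kR",343,229,.082),("kc",285,219,.082),("washer?",286,236,.043),
 ("pTL",33,52,.034),("pTR",745,48,.034),("pBL",26,322,.034),("pBR",751,320,.034)]:
    print(n,np.round(f(x,y,z)*1000,1))
d=np.load("pics/top0.npy");c=get_calibration("top")
v,u=np.mgrid[175:258,195:360];z=d[175:258,195:360]
P=np.stack([(u-c["K"][0,2])/c["K"][0,0]*z,(v-c["K"][1,2])/c["K"][1,1]*z,z],-1)
W=(P-c["t"])@c["R"];h=W[...,2]
for n,lo,hi,y0,y1 in(("wall",.085,.1,-.2,-.13),("knob",.075,.084,-.12,-.04),("clip",.036,.05,-.24,-.19)):
    m=(h>lo)&(h<hi)&(W[...,1]>y0)&(W[...,1]<y1)&((W[...,0]<.455)|(n!="clip"));q=W[m]*1000
    m2=cv2.minAreaRect(q[:,:2].astype(np.float32));print(n,m.sum(),np.median(q,0),q.min(0),q.max(0),m2)
E
```

```text
wTL [ 538.1 -160.5   90. ]
wTR [ 538.2 -172.4   90. ]
wBR [ 470. -171.   90.]
wBL [ 469.8 -159.7   90. ]
clip tip [ 464.  -213.9   36. ]
clipL [ 447.4 -206.6   40. ]
clipR [ 447.6 -220.9   40. ]
clipbL [ 422.1 -207.5   30. ]
clipbR [ 422.3 -221.8   30. ]
screw [ 433.  -213.8   46. ]
kL [485.4 -53.   82. ]
kR [477.9 -97.7  82. ]
kc [481.5 -75.5  82. ]
washer? [480.9 -74.   43. ]
pTL [556.8  31.2  34. ]
pTR [ 562.3 -259.2   34. ]
pBL [446.3  29.4  34. ]
pBR [ 450.8 -259.9   34. ]
wall 256 [ 502.00291306 -166.34946546   89.90158824] [ 469.35687067 -172.01570736   85.86025171] [ 537.59927544 -160.70747202   93.79095074] ((503.47772216796875, -166.3541717529297), (11.306666374206543, 68.23810577392578), 89.97360229492188)
knob 149 [481.89823822 -73.81572808  81.44187452] [473.7275838  -97.3684151   75.75299728] [491.12101263 -51.51401633  83.99811476] ((482.585693359375, -74.4625244140625), (45.66347885131836, 12.523138999938965), 80.6761703491211)
clip 130 [ 438.66184497 -213.06648809   39.30629158] [ 421.41142238 -238.50029399   36.04499707] [ 454.60949038 -190.63426836   48.36120314] ((437.88079833984375, -214.7880401611328), (32.776729583740234, 47.89745330810547), 0.8182517886161804)
```

```bash
cat >> h.py <<'E'
from scipy.spatial.transform import Rotation as Ro
def go(pos,jaw):   # jaw: yaw (deg) of tool z in world, tool x down
    s=get_state();R=Ro.from_euler("xyz",s["eef_rot"]).as_matrix()
    a=np.radians(jaw);x=np.array([0,0,-1.]);z=np.array([np.cos(a),np.sin(a),0]);D=np.c_[x,np.cross(z,x),z]
    print("shift",np.round(R.T@(np.array(pos)-s["position"]),4),"turn/90",np.round(Ro.from_matrix(R.T@D).as_rotvec()/(np.pi/2),4))
    print("t",s["clock"],"pos",np.round(s["position"],4),"jawyaw",np.degrees(np.arctan2(R[1,2],R[0,2])).round(2),"xaxis",R[:,0].round(3),"q",s["joint_positions"].round(3),"F",s["ft_force"].round(1),"T",s["ft_torque"].round(2),"gap",round(s["finger_gap"],4))
E
python3 - <<'E'
from h import *
for j in(90.9,-89.1):go([.45,.22,.29],j);go([.504,-.166,.22],j)
E
```

```text
shift [ 0.0137 -0.3455 -0.2622] turn/90 [-2.359e-01 -6.000e-04 -1.000e-04]
t 0.1 pos [0.2171 0.5859 0.3034] jawyaw 69.67 xaxis [-0.    -0.001 -1.   ] q [-1.286  0.522 -0.036  1.6    0.021  1.021 -0.113] F [ 0.6  0.1 -0.3] T [ 0.03  0.   -0.02] gap 0.0856
shift [ 0.084  -0.5302 -0.6053] turn/90 [-2.359e-01 -6.000e-04 -1.000e-04]
t 0.1 pos [0.2171 0.5859 0.3034] jawyaw 69.67 xaxis [-0.    -0.001 -1.   ] q [-1.286  0.522 -0.036  1.6    0.021  1.021 -0.113] F [ 0.6  0.1 -0.3] T [ 0.03  0.   -0.02] gap 0.0856
shift [ 0.0137 -0.3455 -0.2622] turn/90 [ 1.7641e+00 -1.0000e-04  9.0000e-04]
t 0.1 pos [0.2171 0.5859 0.3034] jawyaw 69.67 xaxis [-0.    -0.001 -1.   ] q [-1.286  0.522 -0.036  1.6    0.021  1.021 -0.113] F [ 0.6  0.1 -0.3] T [ 0.03  0.   -0.02] gap 0.0856
shift [ 0.084  -0.5302 -0.6053] turn/90 [ 1.7641e+00 -1.0000e-04  9.0000e-04]
t 0.1 pos [0.2171 0.5859 0.3034] jawyaw 69.67 xaxis [-0.    -0.001 -1.   ] q [-1.286  0.522 -0.036  1.6    0.021  1.021 -0.113] F [ 0.6  0.1 -0.3] T [ 0.03  0.   -0.02] gap 0.0856
```

Emit:
apply_moves(steps=[[[-1, 0.014, -0.3455, -0.262, 0.9, 0, 0], [-1, 0.014, -0.3455, -0.262, 0.9, 0, 0], [-1, 0.014, -0.3455, -0.262, 0.9, 0, 0], [-1, 0.014, -0.3455, -0.262, 0.9, 0, 0], [-1, 0.014, -0.3455, -0.262, 0.9, 0, 0]]])

```text
clock: 0.52
position: [0.3295, 0.4084, 0.2969]
eef_rot: [-2.405, 1.57, -1.82]
ft_force: [1.6, 0.1, 0.2]
finger_gap: 0.0852
```

```bash
python3 -c "
from h import *
go([.47,.10,.28],-40);go([.504,-.166,.22],-89.1)"
```

```text
shift [ 0.0171 -0.3347 -0.0532] turn/90 [ 8.168e-01 -1.000e-04  4.000e-04]
t 0.5167 pos [0.3295 0.4084 0.2969] jawyaw 33.51 xaxis [-0.    -0.001 -1.   ] q [-1.115  0.374  0.143  1.877 -0.067  0.896 -0.355] F [1.6 0.1 0.2] T [ 0.09 -0.07  0.01] gap 0.0852
shift [ 0.0772 -0.5753 -0.1716] turn/90 [1.3623e+00 1.0000e-04 4.0000e-04]
t 0.5167 pos [0.3295 0.4084 0.2969] jawyaw 33.51 xaxis [-0.    -0.001 -1.   ] q [-1.115  0.374  0.143  1.877 -0.067  0.896 -0.355] F [1.6 0.1 0.2] T [ 0.09 -0.07  0.01] gap 0.0852
```

Emit:
apply_moves(steps=[[[-1, 0.017, -0.335, -0.053, 0.817, 0, 0], [-1, 0.017, -0.335, -0.053, 0.817, 0, 0], [-1, 0.017, -0.335, -0.053, 0.817, 0, 0], [-1, 0.017, -0.335, -0.053, 0.817, 0, 0], [-1, 0.017, -0.335, -0.053, 0.817, 0, 0]]])

```text
clock: 0.93
position: [0.4154, 0.2191, 0.2867]
eef_rot: [-1.496, 1.57, -1.536]
ft_force: [1.3, 0.0, 0.4]
finger_gap: 0.0854
```

```bash
python3 -c "
from h import *
go([.504,-.166,.22],-89.1)"
```

```text
shift [ 0.0668 -0.3812  0.1039] turn/90 [9.645e-01 2.000e-04 1.000e-04]
t 0.9333 pos [0.4154 0.2191 0.2867] jawyaw -2.29 xaxis [ 0. -0. -1.] q [-0.891  0.314  0.347  2.028 -0.143  0.823 -0.502] F [1.3 0.  0.4] T [ 0.05 -0.12  0.  ] gap 0.0854
```

Emit:
apply_moves(steps=[[[-1, 0.067, -0.381, 0.104, 0.9645, 0, 0], [-1, 0.067, -0.381, 0.104, 0.9645, 0, 0], [-1, 0.067, -0.381, 0.104, 0.9645, 0, 0], [-1, 0.067, -0.381, 0.104, 0.9645, 0, 0], [-1, 0.067, -0.381, 0.104, 0.9645, 0, 0]]])

```text
clock: 1.35
position: [0.4611, 0.0189, 0.2519]
eef_rot: [-0.387, 1.57, -1.052]
ft_force: [0.6, 0.3, -0.4]
finger_gap: 0.0854
```

```bash
python3 -c "
from h import *
go([.504,-.166,.20],-89.1)"
```

```text
shift [ 0.052  -0.119   0.1478] turn/90 [ 5.667e-01  3.000e-04 -0.000e+00]
t 1.35 pos [0.4611 0.0189 0.2519] jawyaw -38.09 xaxis [ 0. -0. -1.] q [-0.582  0.383  0.526  2.089 -0.283  0.737 -0.541] F [ 0.6  0.3 -0.4] T [ 0.   -0.08  0.01] gap 0.0854
```

Emit:
apply_moves(steps=[[[-1, 0.052, -0.119, 0.148, 0.567, 0, 0], [-1, 0.052, -0.119, 0.148, 0.567, 0, 0], [-1, 0.052, -0.119, 0.148, 0.567, 0, 0], [-1, 0.052, -0.119, 0.148, 0.567, 0, 0], [-1, 0.052, -0.119, 0.148, 0.567, 0, 0]]])

```text
clock: 1.77
position: [0.504, -0.1692, 0.1991]
eef_rot: [-0.426, 1.57, -1.717]
ft_force: [-0.3, 1.1, -0.5]
finger_gap: 0.0853
```

```bash
python3 -c "
from h import *
go([.504,-.166,.18],-89.1)"
```

```text
shift [ 0.0191  0.0009 -0.0031] turn/90 [0.1678 0.0007 0.0002]
t 1.7667 pos [ 0.504  -0.1692  0.1991] jawyaw -74.0 xaxis [-0.    -0.001 -1.   ] q [-0.22   0.607  0.61   1.961 -0.51   0.73  -0.596] F [-0.3  1.1 -0.5] T [ 0.07  0.01 -0.01] gap 0.0853
```

Emit:
apply_moves(steps=[[[-1, 0.02, 0.001, -0.003, 0.168, 0, 0], [-1, 0.02, 0.001, -0.003, 0.168, 0, 0], [-1, 0.02, 0.001, -0.003, 0.168, 0, 0], [-1, 0.045, 0.001, -0.003, 0.168, 0, 0], [-1, 0.069, 0.001, -0.003, 0.168, 0, 0]]])

```text
clock: 2.18
position: [0.505, -0.1657, 0.1303]
eef_rot: [0.928, 1.568, -0.622]
ft_force: [0.3, -0.2, -1.0]
finger_gap: 0.0851
```

```bash
python3 -c "
from h import *
go([.504,-.166,.13],-89.1)
p,d=read_camera('scene');crop('scene',p,190,140,200,150,4,'c2')"
```

```text
shift [ 0.0003 -0.001   0.0003] turn/90 [ 0.0028  0.001  -0.0013]
t 2.1833 pos [ 0.505  -0.1657  0.1303] jawyaw -88.85 xaxis [ 0.002 -0.002 -1.   ] q [-0.196  0.728  0.571  1.995 -0.675  0.612 -0.72 ] F [ 0.3 -0.2 -1. ] T [-0.01  0.03  0.03] gap 0.0851
```

View pics/c2.png

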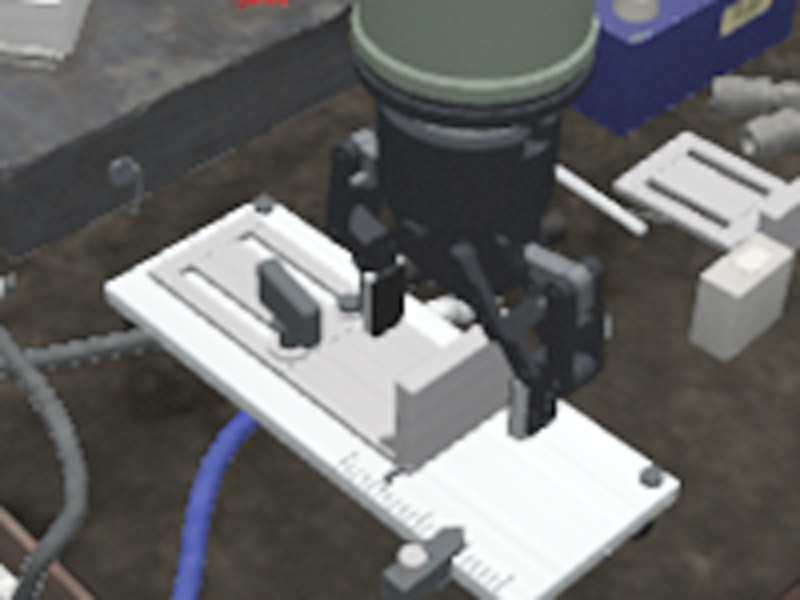

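The picture shows the open fingers (crop about (385,300) and (530,405)) straddling the wall at (450,390). The knob is clear, and the clip is at (430,560). Next I close the jaws.

Emit:
apply_moves(steps=[[[1, 0, 0, 0, 0, 0, 0], [1, 0, 0, 0, 0, 0, 0], [1, 0, 0, 0, 0, 0, 0], [1, 0, 0, 0, 0, 0, 0], [1, 0, 0, 0, 0, 0, 0]]], force=40)

```text
clock: 2.65
position: [0.5037, -0.1649, 0.1272]
eef_rot: [-1.242, 1.569, -2.792]
ft_force: [-0.1, 0.3, 0.2]
finger_gap: 0.0253
```

Emit:
apply_moves(steps=[[[1, 0, 0, 0, 0, 0, 0], [1, 0, 0, 0, 0, 0, 0], [1, 0, 0, 0, 0, 0, 0], [1, 0, 0, 0, 0, 0, 0], [1, 0, 0, 0, 0, 0, 0]]])

```text
clock: 3.07
position: [0.5039, -0.165, 0.1279]
eef_rot: [-1.125, 1.57, -2.675]
ft_force: [-2.2, 1.7, 10.4]
finger_gap: 0.0115
```

```bash
python3 -c "
from h import *
s=get_state();p=s['position']
go([p[0]+.0007,p[1]-.047,p[2]],-89.1)"
```

```text
shift [ 0.     -0.0003  0.047 ] turn/90 [0.0033 0.0002 0.0005]
t 3.0667 pos [ 0.5039 -0.165   0.1279] jawyaw -88.8 xaxis [-0.001 -0.    -1.   ] q [-0.194  0.731  0.567  1.997 -0.676  0.609 -0.718] F [-2.2  1.7 10.4] T [ 0.23  0.46 -0.14] gap 0.0115
```

Emit:
apply_moves(steps=[[[1, 0, 0, 0.01, 0, 0, 0], [1, 0, 0, 0.02, 0, 0, 0], [1, 0, 0, 0.03, 0, 0, 0], [1, 0, 0, 0.04, 0, 0, 0], [1, 0, 0, 0.047, 0, 0, 0]]])

```text
clock: 3.48
position: [0.5048, -0.2134, 0.1279]
eef_rot: [-0.775, 1.57, -2.326]
ft_force: [-1.8, 2.8, 1.1]
finger_gap: 0.0113
```

Emit:
apply_moves(steps=[[[1, 0, 0, 0, 0, 0, 0], [1, 0, 0, 0, 0, 0, 0], [1, 0, 0, 0, 0, 0, 0], [1, 0, 0, 0, 0, 0, 0], [1, 0, 0, 0, 0, 0, 0]]])

```text
clock: 3.9
position: [0.5048, -0.2133, 0.1279]
eef_rot: [-0.556, 1.57, -2.106]
ft_force: [-1.0, -2.6, -4.0]
finger_gap: 0.0115
```

```bash
python3 -c "
from h import *
go([.504,-.212,.128],-89.1)
p,d=read_camera('scene');cv2.imwrite('pics/s3.png',p);crop('scene',p,240,200,133,100,6,'c3')"
```

```text
shift [-0.0001 -0.0008 -0.0013] turn/90 [0.003  0.0007 0.0004]
t 3.9 pos [ 0.5048 -0.2133  0.1279] jawyaw -88.83 xaxis [-0.001 -0.001 -1.   ] q [-0.101  0.749  0.566  1.951 -0.661  0.634 -0.655] F [-1.  -2.6 -4. ] T [-0.58  0.03 -0.05] gap 0.0115
```

View pics/c3.png

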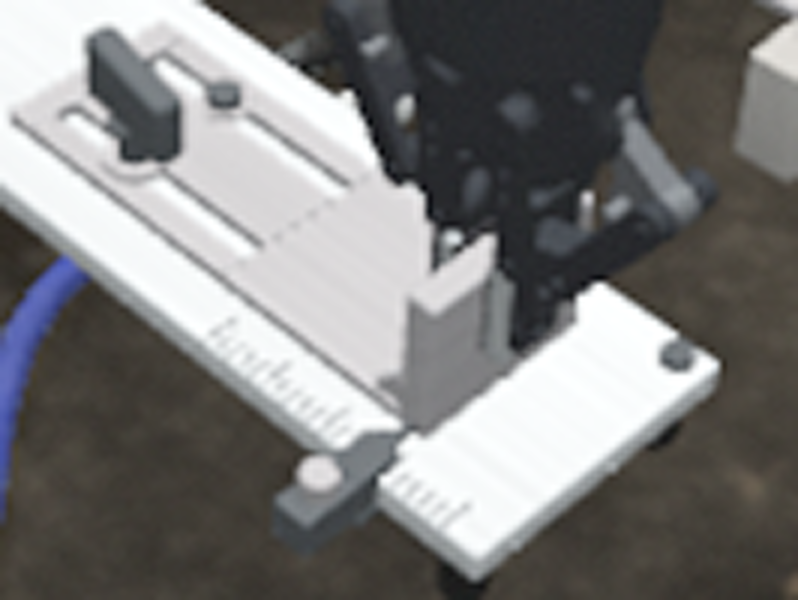

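Emit:
apply_moves(steps=[[[-1, 0, 0, 0, 0, 0, 0], [-1, 0, 0, 0, 0, 0, 0], [-1, 0, 0, 0, 0, 0, 0], [-1, 0, 0, 0, 0, 0, 0], [-1, 0, 0, 0, 0, 0, 0]]])

```text
clock: 4.37
position: [0.5049, -0.2131, 0.128]
eef_rot: [-0.612, 1.57, -2.162]
ft_force: [0.2, -0.5, 0.5]
finger_gap: 0.0713
```

Emit:
apply_moves(steps=[[[-1, -0.03, 0, 0, 0, 0, 0], [-1, -0.07, 0, 0, 0, 0, 0], [-1, -0.07, 0, -0.04, -0.08, 0, 0], [-1, -0.07, 0, -0.08, -0.16, 0, 0], [-1, -0.07, 0, -0.12, -0.24, 0, 0]]])

```text
clock: 4.78
position: [0.5023, -0.0918, 0.1984]
eef_rot: [0.345, 1.57, -0.825]
ft_force: [0.3, 0.3, -0.4]
finger_gap: 0.0855
```

```bash
python3 -c "
from h import *
go([.4818,-.0752,.18],-9.5)
p,d=read_camera('top');cv2.imwrite('pics/t4.png',p);crop('top',p,195,172,165,90,4.8,'c4')"
```

```text
shift [ 0.0184 -0.0124 -0.0233] turn/90 [-6.394e-01  7.000e-04  1.000e-04]
t 4.7833 pos [ 0.5023 -0.0918  0.1984] jawyaw -67.04 xaxis [ 0.001 -0.001 -1.   ] q [-0.363  0.573  0.589  2.014 -0.489  0.694 -0.633] F [ 0.3  0.3 -0.4] T [-0.03 -0.05 -0.04] gap 0.0855
```

View pics/c4.png

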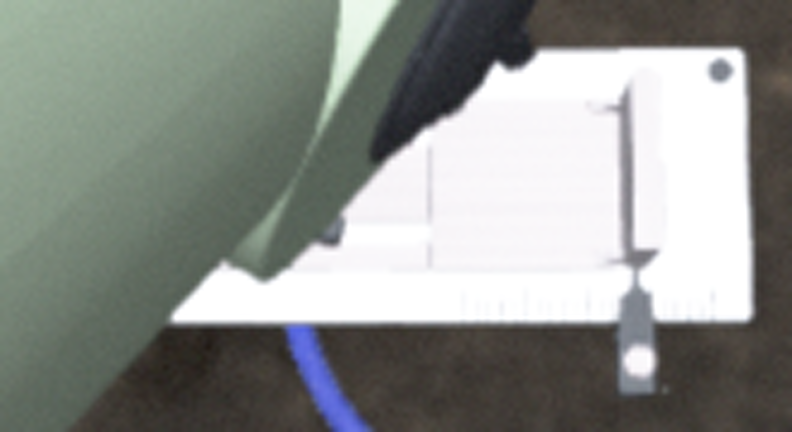

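```bash
python3 - <<'E'
from h import *
p=cv2.imread("pics/t4.png");crop("top",p,310,182,40,75,8,"c5")
f=lambda x,y,z:px2w("top",195+(x+.5)/4.8-.5,172+(y+.5)/4.8-.5,z)
for a in((632,72,.09),(662,72,.09),(658,249,.09),(631,249,.09),(636,285,.036),(637,268,.04)):print(f(*a)*1000)
K=lambda x,y,z:None
E
```

```text
[ 538.67830705 -207.10389736   90.        ]
[ 538.82780425 -218.55502282   90.        ]
[ 470.54227568 -216.49535383   90.        ]
[ 470.4120403  -206.33566722   90.        ]
[ 463.98422966 -213.87555064   36.        ]
[ 470.27866964 -213.88994602   40.        ]
```

View pics/c5.png

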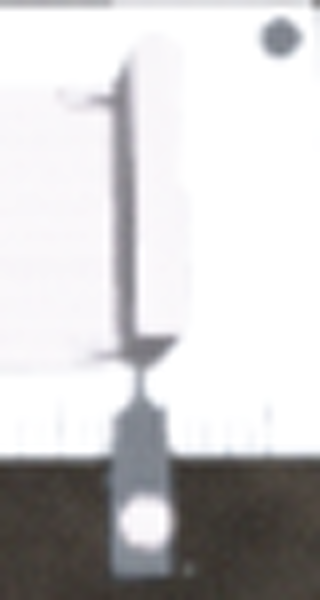

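The scribe line under the wall (crop x≈140) meets the clip tip (141) and the clip body is centred at 142, so they line up to within about 0.5 mm. Next is the knob.

Emit:
apply_moves(steps=[[[-1, 0, -0.012, -0.023, -0.64, 0, 0], [-1, 0, -0.012, -0.023, -0.64, 0, 0], [-1, 0, -0.012, -0.023, -0.64, 0, 0], [-1, 0, -0.012, -0.023, -0.64, 0, 0], [-1, 0, -0.012, -0.023, -0.64, 0, 0]]])

```text
clock: 5.25
position: [0.4821, -0.0674, 0.1978]
eef_rot: [2.263, 1.569, 1.719]
ft_force: [0.4, -0.1, -0.2]
finger_gap: 0.0854
```

Emit:
apply_moves(steps=[[[-1, 0, 0, 0, -0.24, 0, 0], [-1, 0, 0, 0, -0.24, 0, 0], [-1, 0, 0, 0, -0.24, 0, 0], [-1, 0, 0, 0, -0.24, 0, 0], [-1, 0, 0, 0, -0.24, 0, 0]]])

```text
clock: 5.67
position: [0.4821, -0.0677, 0.198]
eef_rot: [1.747, 1.569, 1.577]
ft_force: [0.6, -0.1, 1.0]
finger_gap: 0.0854
```

```bash
python3 -c "
from h import *
go([.482,-.075,.127],-9.4)"
```

```text
shift [ 0.071  -0.0074  0.0011] turn/90 [-0.0041 -0.0002 -0.0014]
t 5.6667 pos [ 0.4821 -0.0677  0.198 ] jawyaw -9.77 xaxis [-0.     0.002 -1.   ] q [-0.218  0.486  0.312  2.064 -0.25   0.627  0.093] F [ 0.6 -0.1  1. ] T [ 0.01  0.03 -0.04] gap 0.0854
```

Emit:
apply_moves(steps=[[[-1, 0, -0.0075, 0.001, -0.004, 0, -0.001], [-1, 0.02, -0.0075, 0.001, -0.004, 0, -0.001], [-1, 0.045, -0.0075, 0.001, -0.004, 0, -0.001], [-1, 0.071, -0.0075, 0.001, -0.004, 0, -0.001], [-1, 0.071, -0.0075, 0.001, -0.004, 0, -0.001]]])

```text
clock: 6.08
position: [0.4802, -0.0753, 0.1236]
eef_rot: [-3.039, 1.565, 3.077]
ft_force: [-1.9, 0.2, -0.9]
finger_gap: 0.0855
```

```bash
python3 -c "
from h import *
go([.482,-.075,.127],-9.4)
p,d=read_camera('scene');crop('scene',p,190,150,160,120,5,'c6')"
```

```text
shift [-0.0034  0.0006  0.0017] turn/90 [-0.0019 -0.0034  0.0003]
t 6.0833 pos [ 0.4802 -0.0753  0.1236] jawyaw -9.57 xaxis [-0.005  0.    -1.   ] q [-0.144  0.621  0.237  2.096 -0.311  0.463  0.165] F [-1.9  0.2 -0.9] T [0.04 0.08 0.05] gap 0.0855
```

View pics/c6.png

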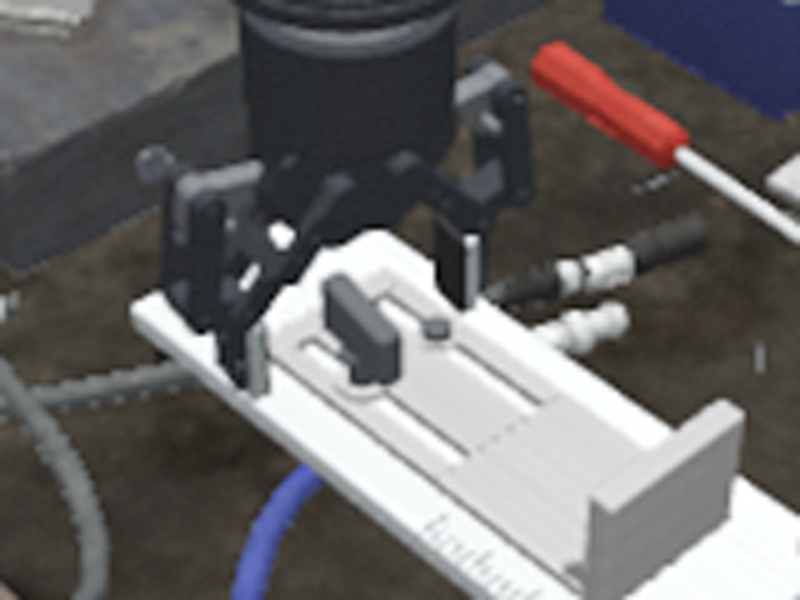

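The fingers (255,355) and (460,270) straddle the knob bar (360,330). I correct the position slightly and close.

Emit:
apply_moves(steps=[[[-1, -0.0035, 0.0005, 0.0015, 0, -0.003, 0], [1, -0.0035, 0.0005, 0.0015, 0, -0.003, 0], [1, -0.0035, 0.0005, 0.0015, 0, -0.003, 0], [1, -0.0035, 0.0005, 0.0015, 0, -0.003, 0], [1, -0.0035, 0.0005, 0.0015, 0, -0.003, 0]]], force=40)

```text
clock: 6.55
position: [0.4827, -0.0753, 0.1298]
eef_rot: [-0.113, 1.569, -0.28]
ft_force: [-0.3, 0.2, 0.6]
finger_gap: 0.0388
```

```bash
python3 -c "
from h import *
go([.482,-.075,.127],-9.4)"
```

```text
shift [ 0.0028  0.0002 -0.0007] turn/90 [-0.0019  0.0011  0.0001]
t 6.55 pos [ 0.4827 -0.0753  0.1298] jawyaw -9.57 xaxis [ 0.002 -0.    -1.   ] q [-0.149  0.61   0.243  2.093 -0.308  0.471  0.161] F [-0.3  0.2  0.6] T [-0.01 -0.01  0.02] gap 0.0388
```

Emit:
apply_moves(steps=[[[1, 0, 0, 0, 0, 0, 0], [1, 0, 0, 0, 0, 0, 0], [1, 0, 0, 0, 0, 0, 0], [1, 0, 0, 0, 0, 0, 0], [1, 0, 0, 0, 0, 0, 0]]])

```text
clock: 6.97
position: [0.4836, -0.0754, 0.1303]
eef_rot: [-0.016, 1.567, -0.183]
ft_force: [3.3, -0.7, 7.3]
finger_gap: 0.0112
```

```bash
python3 -c "
from h import *
go([.482,-.075,.127],-9.4)"
```

```text
shift [ 0.0033  0.0001 -0.0016] turn/90 [-0.0019  0.0024  0.    ]
t 6.9667 pos [ 0.4836 -0.0754  0.1303] jawyaw -9.57 xaxis [ 0.004 -0.001 -1.   ] q [-0.149  0.609  0.243  2.092 -0.308  0.47   0.161] F [ 3.3 -0.7  7.3] T [-0.07 -0.56  0.08] gap 0.0112
```

Emit:
apply_moves(steps=[[[1, 0, 0, -0.0005, 0.07, 0, 0], [1, 0, 0, -0.0005, 0.14, 0, 0], [1, 0, 0, -0.0005, 0.21, 0, 0], [1, 0, 0, -0.0005, 0.28, 0, 0], [1, 0, 0, -0.0005, 0.35, 0, 0]]])

```text
clock: 7.38
position: [0.4834, -0.0753, 0.1304]
eef_rot: [0.569, 1.567, -0.153]
ft_force: [1.9, -0.5, -2.5]
finger_gap: 0.0113
```

```bash
python3 -c "
from h import *
go([.483,-.0753,.130],-89)"
```

```text
shift [ 0.0004 -0.0002 -0.0003] turn/90 [ 0.5292  0.0016 -0.0023]
t 7.3833 pos [ 0.4834 -0.0753  0.1304] jawyaw -41.37 xaxis [ 0.004 -0.001 -1.   ] q [-0.254  0.634  0.388  2.098 -0.492  0.493 -0.218] F [ 1.9 -0.5 -2.5] T [ 0.08 -0.16  0.12] gap 0.0113
```

Emit:
apply_moves(steps=[[[1, 0, 0, 0, 0.07, 0, 0], [1, 0, 0, 0, 0.14, 0, 0], [1, 0, 0, 0, 0.21, 0, 0], [1, 0, 0, 0, 0.28, 0, 0], [1, 0, 0, 0, 0.35, 0, 0]]])

```text
clock: 7.8
position: [0.4833, -0.075, 0.1304]
eef_rot: [1.211, 1.567, -0.066]
ft_force: [-0.4, 1.1, -0.8]
finger_gap: 0.0111
```

```bash
python3 -c "
from h import *
go([.483,-.0753,.130],-89)"
```

```text
shift [ 0.0004 -0.0003  0.0002] turn/90 [ 0.1759  0.0006 -0.0025]
t 7.8 pos [ 0.4833 -0.075   0.1304] jawyaw -73.17 xaxis [ 0.004 -0.    -1.   ] q [-0.355  0.671  0.532  2.103 -0.669  0.534 -0.604] F [-0.4  1.1 -0.8] T [0.25 0.25 0.1 ] gap 0.0111
```

Next I turn towards the stop in small rows, 16° plus a little over, and watch the torque.

Emit:
apply_moves(steps=[[[1, 0, 0, 0, 0.06, 0, 0], [1, 0, 0, 0, 0.11, 0, 0], [1, 0, 0, 0, 0.15, 0, 0], [1, 0, 0, 0, 0.18, 0, 0], [1, 0, 0, 0, 0.19, 0, 0]]])

```text
clock: 8.22
position: [0.4833, -0.0749, 0.1304]
eef_rot: [1.473, 1.567, -0.104]
ft_force: [0.3, -0.0, 2.6]
finger_gap: 0.0111
```

```bash
python3 -c "
from h import *
go([.483,-.0753,.130],-89)"
```

```text
shift [ 0.0004 -0.0003  0.0004] turn/90 [-0.0151  0.0003 -0.0024]
t 8.2167 pos [ 0.4833 -0.0749  0.1304] jawyaw -90.36 xaxis [ 0.004 -0.    -1.   ] q [-0.407  0.697  0.611  2.105 -0.758  0.565 -0.819] F [ 0.3 -0.   2.6] T [0.05 0.03 0.87] gap 0.0111
```

The torque rose from 0.1 to 0.87 N m, so the knob is at its hard stop. I release and rise.

Emit:
apply_moves(steps=[[[-1, 0, 0, 0, 0, 0, 0], [-1, 0, 0, 0, 0, 0, 0], [-1, 0, 0, 0, 0, 0, 0], [-1, 0, 0, 0, 0, 0, 0], [-1, 0, 0, 0, 0, 0, 0]]])

```text
clock: 8.63
position: [0.4833, -0.0749, 0.1304]
eef_rot: [1.511, 1.567, -0.065]
ft_force: [-0.1, -0.3, 0.3]
finger_gap: 0.0712
```

Emit:
apply_moves(steps=[[[-1, -0.03, 0, 0, 0, 0, 0], [-1, -0.07, 0, 0, 0, 0, 0], [-1, -0.11, 0, 0, 0, 0, 0], [-1, -0.13, 0, -0.04, 0, 0, 0], [-1, -0.13, 0, -0.08, 0, 0, 0]]])

```text
clock: 9.05
position: [0.4842, 0.0021, 0.2639]
eef_rot: [1.652, 1.562, 0.07]
ft_force: [2.2, 0.8, -0.0]
finger_gap: 0.0854
```

Emit:
apply_moves(steps=[[[-1, 0, 0, -0.04, -0.07, 0, 0], [-1, 0, 0, -0.08, -0.14, 0, 0], [-1, 0, 0, -0.12, -0.21, 0, 0], [-1, 0, 0, -0.16, -0.28, 0, 0], [-1, 0, 0, -0.16, -0.28, 0, 0]]])

```text
clock: 9.47
position: [0.4854, 0.1696, 0.2637]
eef_rot: [1.443, 1.562, 0.318]
ft_force: [-0.2, 0.4, -0.3]
finger_gap: 0.0852
```

```bash
python3 -c "
from h import *
go([.483,-.0753,.130],-89)
p,d=read_camera('top');cv2.imwrite('pics/t7.png',p);crop('top',p,195,172,165,90,4.8,'c7')"
```

```text
shift [ 0.1329 -0.1089  0.2199] turn/90 [ 0.2723 -0.0005 -0.0059]
t 9.4667 pos [0.4854 0.1696 0.2637] jawyaw -64.49 xaxis [ 0.009  0.003 -1.   ] q [-1.005  0.507  0.763  1.963 -0.466  0.843 -1.114] F [-0.2  0.4 -0.3] T [0.04 0.01 0.02] gap 0.0852
```

View pics/c7.png

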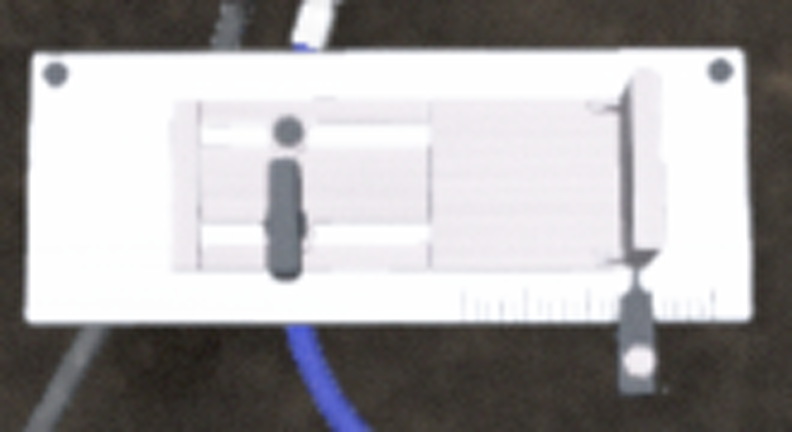

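The bar now lies across the bracket, from (285,160) to (286,278). The wall's scribe line (636,270) meets the clip tip (636,285), and the arm is clear.

```bash
python3 -c "
from workcell import *
print(job_done())"
```

```text
the job is handed in; nothing more can be done
None
```

The bracket now stands at the index clip and the wing knob is tight. I handed the job in at about 9.5 s with the gripper open and the arm clear. `job_done` gives no verdict, so what follows is my own checks.

- **Bracket:** I pinched the wall and slid it about 48 mm to -y. In the last top picture its scribe line meets the clip tip to within about 0.5 mm, and it did not shift while I tightened the knob.
- **Knob:** I turned it about 81° clockwise until the torque rose from 0.1 to 0.87 N m, which is the hard stop. The last picture shows the bar straight across the bracket.
- **Disagreement:** a rougher reading from the wall's top edges puts the wall centre about 1 mm to +y of the mark. The arm's own travel put it about 1 mm to -y. Both are within what the calibration and pixel size allow, and I relied on the scribe line.

The wrist force readings I saw stayed below about 12 N.

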